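Free the draw-up gauge's stop and run it home

TASK

The stop of the syringe draw-up gauge is pinned at the last dose. With a fingertip, roll the rim of its knurled lock screw anticlockwise (seen from above) two full turns to draw the pin out of the bar - no further than two and a half, or the screw comes close to dropping out - then push the stop gently along its way until it is fully home against the bumper of the end block. Do not pinch the knurled head or lean on it, do not lift the bar, and leave the syringe in its saddles and the other things where they are.

Things in the scene. Friction and masses are not known exactly. Their poses are not given: they have to be found in the camera images.
- gauge: Syringe draw-up gauge fixed to the table: grey base plate 108 (x) x 250 (y) mm, top face 12 mm above the table; origin under its centre, z up, y along the slide way towards the end block. The way's centre line is x = -18 mm, rail tops at 22 mm height. White syringe saddles (tops at 24 mm) stand at x = +34 mm, y = -48 and -1 mm. All heights given are above the table.
- gauge_mid (a point): Point on the way's centre line, x = -18, y = 0 mm of the gauge, 12 mm high; axes as the gauge's. From here along y: lock bridge from -69 to -41 mm (48 mm wide, top at 32 mm), low keeper strap from -3 to +9 mm (top at 26 mm), end block from +87 to +101 mm (44 mm wide, top at 44 mm).
- knurl_top (a point): Centre of the top of the lock screw's knurled steel head, a wheel on an upright axis over the bridge: 44.4 mm diameter over 26 fine upright ridges, 16 mm thick, top 51 mm high when tight. A dark radial line on top (this point's +x) shows its angle. It turns with the head and rises 3 mm a turn. Within 65 mm of the axis nothing else is above 33 mm.
- lock_screw (a joint): Turn of the lock screw, rad: 0 tight, grows as it loosens (anticlockwise from above; right-hand thread), a full turn is 6.283; starts at 0 to 0.25. Friction 0.03 N m: a fingertip pressed sideways on the rim with 5 to 10 N turns it by rolling along; it stays where left. Its 7 mm pin sits 4.5 mm deep in a hole of the stop bar when tight and is clear of it after 1.5 turns.
- stop_back (a point): Point on the back face (gauge -y side) of the stop, on the bar's centre line, 40 mm high: the face to push, towards gauge +y. The stop is an aluminium plate 9 mm thick, top edge 52 mm high, on the end of the steel bar; it spans x = -13 to +65 mm from this point. Behind it, above 33 mm height, 55 mm are free up to the knurled head. Bar and stop: 0.18 to 0.29 kg, sliding freely once the pin is out.
- stop_front (a point): Point on the front face (gauge +y side) of the stop, on the bar's centre line, 34 mm high. It starts about 50 mm from the bumper.
- end_stop (a point): Point on the face of the small round rubber bumper on the end block, where the stop's front face lands when it is fully home, 34 mm above the table.
- syringe: Capped 3 mL syringe lying in the two saddles of the gauge, 129 mm long, 12 mm high, top 27 mm above the table; origin under its middle. To be left alone.
- diluent_a: Small bottle with blue cap, 33 mm diameter, 58 mm high, standing; origin under its centre. Bystander.
- diluent_b: Another small bottle with blue cap, 33 mm diameter, 58 mm high, standing; origin under its centre. Bystander.
- vial_a: Glass vial with pink cap lying down, 46 x 22 mm; origin under its middle. Bystander.
- vial_b: Another glass vial with pink cap lying down, 46 x 22 mm; origin under its middle. Bystander.
- marker: Felt marker lying down, 137 x 14 mm; origin under its middle. Bystander.
- sachets: Stack of wipe sachets, 55 x 66 x 13 mm; origin under its middle. Bystander.

How it is judged:
On the way, in this order (a step that is already met when the one before it is completed fails the run):
1. the lock screw is loosened two full turns (at least 1.8), the stop still at its old place (value of joint lock_screw above 11.31 rad and y of stop_front in the frame of end_stop below -0.035 m), for 0.2 s.
2. the stop is fully home against the bumper (y of stop_front in the frame of end_stop between -0.003 and 0.003 m), for 0.2 s.
At the end, for the whole second after the job is handed in: The stop's front face is within 3 mm of the end block's bumper and at rest, and the lock screw stands still between 1.8 and 2.55 turns out from tight (all of step 2 and value of joint lock_screw between 11.31 and 16.02 rad and linear speed of stop_bar below 0.01 m/s and velocity of joint lock_screw below 0.05 rad/s); the robot touches nothing.
It fails at once if the lock screw is turned three full turns out, where it drops out of its thread (value of joint lock_screw above 18.22 rad).
It fails at once if the knurled head is pinched or leant on, or the stop rammed (more than 30 N) (contact force between the fingers and lock_screw above 30 N or contact force between the fingers and stop_bar above 30 N).
It fails at once if the stop bar is lifted or tipped out of its way (z of stop_back in the frame of gauge above 0.046 m or z of stop_back in the frame of gauge below 0.034 m or angle between stop_back's own z axis and vertical above 0.12 rad).
It fails at once if the syringe in the saddles is lifted or shifted (distance of syringe from where it was at the start of the episode above 0.012 m).
It fails at once if a bystander is shifted (distance of any of diluent_a, diluent_b, vial_a, vial_b, marker, sachets from where it was at the start of the episode above 0.025 m).
It also fails if it takes over 59 s, if anything falls off the work surface, if the arm or the gripper's body presses on something with over 40 N, if the wrist force passes 120 N, or if a joint passes its speed limit or range.

ROBOT

A 7-joint arm with a two-finger parallel gripper is mounted at the origin on a cart in front of the work surface, level with it; the furniture and walls round the work are solid. World frame = base frame: x ahead of the robot, y to its left, z up, the work surface at z = 0. Lengths are in m, angles in rad, forces in N, time in s.
With the tool pointing down it reaches from about 0.425 to 0.875 m from the base axis. Payload 4.7 kg.
Tool frame: the origin (TCP) lies midway between the tips of the shut fingers; the grasp point (between the pads) lies 19 mm behind it; z points along the fingers, y is the line along which they close (so a half turn about z gives the same grasp; the last joint's range is limited). The gripper opens to 85 mm and grips with 20 to 120 N. Pads are 22 mm wide; open, the fingers measure 114 mm over their backs; the gripper's body (76 mm by 85 mm) begins 54 mm behind the grasp point. The pads swing forward as they close: fully open they stand 13 mm farther back than shut.
Start: joints at [-1.296, 0.321, -0.07, 1.45, 0.023, 1.371, -0.057], TCP at [0.168, 0.628, 0.231] pointing down, gripper open.
Joint ranges: [-2.86, 2.86], [-0.3, 2.09], [-1.38, 1.24], [0.06, 2.45], [-1.56, 4.7], [0.09, 2.05], [-2.69, 2.69]. Speed limits (rad/s): [2.57, 2.57, 3.14, 3.14, 3.14, 3.14, 3.14].

INTERFACE

Orientations are given as a 3x3 rotation matrix whose columns are the frame's x, y, z axes.
In Python, from station import r gives the robot as it stands. The module is installed in compiled form; this text tells all that it offers.
- The arm moves only by the shell command python3 -m crank 'ROWS' [FORCE]. ROWS is JSON, a list that holds one entry, the list of rows, each a list of 5 numbers: the gripper command: -1 is shut, 1 is fully open, values between are in proportion, then the shift along the world's x, y, z each as a share of 400 mm, from -1 to 1, then the turn about the world's z as a share of 2 pi rad, from -1 to 1. In form: [[[fingers, tx, ty, tz, spin], ...]]. A call has 1 to 12 rows; each row is the pose to reach, as a shift and turn from the pose commanded when the call began, turning the shorter way round; what a row does not reach only later rows make up. A row lasts 1/8 s, in which the tool goes at most 62.5 mm and 10.7 degrees, less where a joint would pass 70% of its speed; a pose out of reach is approached as far as the arm can. A call with a number of a shift or a turn outside -1 to 1 is refused whole. A call with a gripper value outside its range is refused whole. The fingers move at their own pace and stop on an object; FORCE is the grip in N (left out, the last holds). Time passes only in rows, so rows that repeat a pose let the fingers close. It gives the time, the measured TCP pose, the force and the opening at its end, in the units of the state.
- r.observe(): the state, without advancing time (a new reading comes with each control period).
- r.get_image(name): name is "side" or "top" or "wrist"; returns the picture (384x512x3 uint8, red, green, blue); there is no depth.
- r.get_calibration(name): a dict with "fx", "fy", "cx", "cy" (pixels), "extrinsics" (4x4, takes a point from camera to world coordinates); the wrist camera has in their place "mount" (4x4, takes a point from camera to tool coordinates, whose origin is the TCP and whose axes are the flange's). Camera axes: x right, y down, z forward; pixel columns grow to the right and rows downward; lengths in m; the calibration is good to about 2 mm. A picture is of the moment at which its call begins: read the wrist's pose just before it. get_calibration takes no time and is no camera call.
- r.job_done(): hands the job in, once; it reports no verdict.
The state is a dict: "time": time; "joint_positions": joint angles; "joint_velocities": joint speeds; "tau": joint torques, N m; "tcp_pos": TCP position; "tcp_rot": TCP orientation; "contact_force": force on the tool from outside, world axes, zero at the start; "wrist_torque": the same for the moment, N m; "opening": opening from 0.0 (shut) to 1.0 (fully open).
Only numpy, scipy, OpenCV 4.12 (cv2) and the standard library are available. Lean on these libraries where they do the work, as an engineer would, in place of code of your own. Each camera call takes 0.05 s, during which the arm holds its last target. There are 200 camera calls.

## Working session

There is one attempt and no reset: what is moved stays moved. The work goes in short steps, Python scripts to look and compute and a shell command to move; the robot and the scene stay as the last step left them, time stands still between calls to the robot, and variables do not carry over. Pictures are saved under pics/ and viewed, on a budget of 10 in all, crops included, one or two more only if the job needs it, and the job is handed in when it is done.

```bash
mkdir -p pics; python3 - <<'E'
from station import r
import cv2,numpy as np
np.set_printoptions(precision=4,suppress=True)
for n in("top","side"):
    cv2.imwrite(f"pics/{n}0.png",cv2.cvtColor(r.get_image(n),cv2.COLOR_RGB2BGR)); c=r.get_calibration(n);print(n,c)
s=r.observe();print(s['time'],s['tcp_pos'],s['tcp_rot'],s['opening'])
E
```

```text
top {'fx': 461.822680541061, 'fy': 461.822680541061, 'cx': 249.98486239631475, 'cy': 193.0964456516292, 'extrinsics': array([[ 0.0018, -0.991 ,  0.1342,  0.3278],
       [-1.    , -0.0017,  0.0004,  0.019 ],
       [-0.0001, -0.1342, -0.991 ,  1.456 ],
       [ 0.    ,  0.    ,  0.    ,  1.    ]])}
side {'fx': 406.05400560838837, 'fy': 406.05400560838837, 'cx': 249.82358460261185, 'cy': 191.0179408267139, 'extrinsics': array([[ 0.9999, -0.0087,  0.0107,  0.504 ],
       [-0.0138, -0.6282,  0.7779, -0.7994],
       [-0.0001, -0.778 , -0.6283,  0.7222],
       [ 0.    ,  0.    ,  0.    ,  1.    ]])}
0.1 [0.1675 0.6275 0.2303] [[-0.9662  0.2578 -0.0004]
 [ 0.2578  0.9662 -0.0017]
 [-0.0001 -0.0018 -1.    ]] 1.0032399739681623
```

View pics/top0.png

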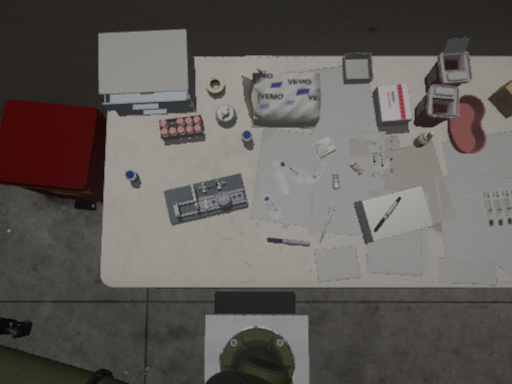

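View pics/side0.png

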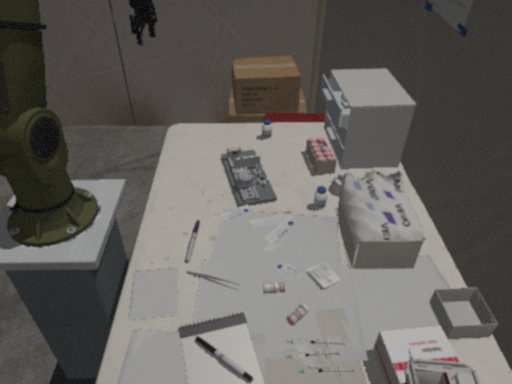

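Top view: the gauge is at about (205,199), with the knurled head at about (224,199) and the end block to the left at about (180,207). Gauge +y therefore points to world +y. The side view has the gauge at about (247,177). I'll enlarge both.

```bash
cat > h.py <<'E'
from station import r
import cv2,numpy as np
np.set_printoptions(precision=4,suppress=True)
def cast(n,u,v,z):
    c=r.get_calibration(n);E=c['extrinsics'];d=E[:3,:3]@[(u-c['cx'])/c['fx'],(v-c['cy'])/c['fy'],1]
    o=E[:3,3];return o+d*(z-o[2])/d[2]
def proj(n,p):
    c=r.get_calibration(n);q=np.linalg.inv(c['extrinsics'])@np.r_[p,1];return np.array([c['fx']*q[0]/q[2]+c['cx'],c['fy']*q[1]/q[2]+c['cy']])
E
python3 - <<'E'
from h import *
a=cv2.imread('pics/top0.png')[170:228,160:252];b=cv2.imread('pics/side0.png')[140:212,210:285]
A=cv2.resize(a,None,fx=8,fy=8,interpolation=2)[:,:736];B=cv2.resize(b,None,fx=8,fy=8,interpolation=2)
cv2.imwrite('pics/topc.png',A);cv2.imwrite('pics/sidec.png',B)
E
```

```text
(no output)
```

View pics/topc.png

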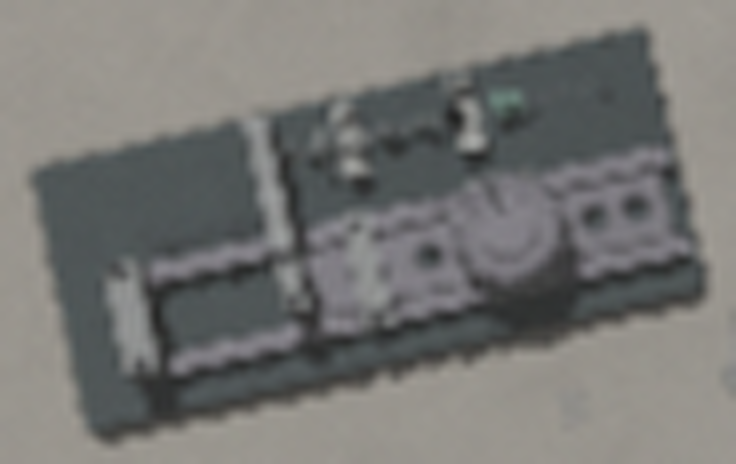

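The enlarged top view shows the plate corners at crop (35,168), (645,30), (705,298) and (97,440). The head top is at about (507,225) with its line pointing up-left. The stop runs from (258,118) to (292,305), and the end block is at (130,318).

```bash
python3 - <<'E'
from h import *
f=lambda x,y,z:cast('top',x/8+160-.44,y/8+170-.44,z)[:2]
C=np.array([f(*c,.012) for c in[(35,168),(645,30),(705,298),(97,440)]]);print(C)
o=C.mean(0);y=(C[0]+C[3]-C[1]-C[2])/2;print(np.linalg.norm(y),np.linalg.norm(C[0]-C[3]));th=np.arctan2(-y[0],y[1]);print('o',o,'yaw deg',np.degrees(th))
R=np.array([[np.cos(th),-np.sin(th)],[np.sin(th),np.cos(th)]])
print('axis from plate',o+R@[-.018,-.055],'seen',f(507,225,.051))
for n,p in dict(stopA=(258,118),stopB=(292,305)).items(): print(n,R.T@(f(*p,.052)-o),f(*p,.052))
print('endblk',R.T@(f(130,318,.044)-o))
print(R)
E
```

```text
[[0.5309 0.2913]
 [0.5866 0.0508]
 [0.4798 0.0267]
 [0.4236 0.2642]]
0.24545834099484445 0.11067270467262486
o [0.5052 0.1582] yaw deg 13.17537505170697
axis from plate [0.5002 0.1006] seen [0.5036 0.1024]
stopA [0.0478 0.0302] [0.5448 0.1985]
stopB [-0.0258  0.0327] [0.4726 0.1842]
endblk [-0.0156  0.0951]
[[ 0.9737 -0.2279]
 [ 0.2279  0.9737]]
```

```bash
python3 -m crank '[[[-1,0.54,-0.98,0,0.078],[-1,0.54,-0.98,0,0.078],[-1,0.54,-0.98,0,0.078],[-1,0.54,-0.98,0,0.078],[-1,0.54,-0.98,0,0.078],[-1,0.54,-0.98,0,0.078],[-1,0.54,-0.98,0,0.078],[-1,0.54,-0.98,0,0.078],[-1,0.54,-0.98,0,0.078]]]' 40
```

```text
time: 1.23
tcp_pos: [0.3835, 0.2359, 0.2312]
tcp_rot: [[-0.974, -0.226, -0.001], [-0.226, 0.974, 0.001], [0.0, 0.001, -1.0]]
contact_force: [0.1, 0.6, -0.4]
opening: -0.002
```

```bash
python3 -m crank '[[[-1,0.18,-0.34,-0.2,0],[-1,0.18,-0.34,-0.2,0],[-1,0.18,-0.34,-0.2,0],[-1,0.18,-0.34,-0.2,0],[-1,0.18,-0.34,-0.2,0]]]'
python3 - <<'E'
from h import *
s=r.observe();print(s['tcp_pos'],s['tcp_rot'],s['contact_force']);cv2.imwrite('pics/w1.png',cv2.cvtColor(r.get_image('wrist'),cv2.COLOR_RGB2BGR));print(r.get_calibration('wrist'))
E
```

```text
time: 1.85
tcp_pos: [0.4552, 0.1024, 0.1513]
tcp_rot: [[-0.973, -0.23, -0.0], [-0.23, 0.973, 0.001], [0.0, 0.001, -1.0]]
contact_force: [0.2, -0.4, 0.6]
opening: 0.002
[0.4552 0.1024 0.1513] [[-0.9731 -0.2303 -0.0004]
 [-0.2303  0.9731  0.0005]
 [ 0.0003  0.0006 -1.    ]] [ 0.1636 -0.3893  0.5565]
{'fx': 329.0097154701113, 'fy': 329.0097154701113, 'cx': 257.1327454956057, 'cy': 195.3993400598831, 'mount': array([[-0.0009, -0.9595, -0.2816,  0.073 ],
       [ 1.    , -0.0005, -0.0017,  0.0013],
       [ 0.0015, -0.2816,  0.9595, -0.1424],
       [ 0.    ,  0.    ,  0.    ,  1.    ]])}
```

View pics/w1.png

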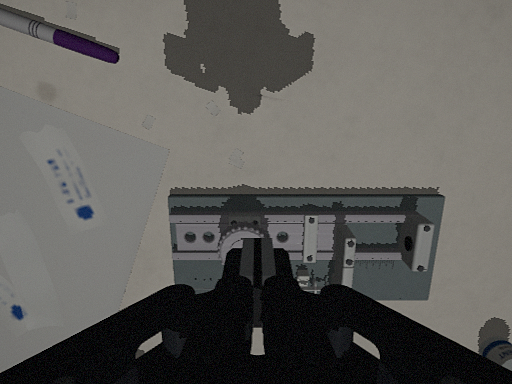

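The wrist view shows the head at about (243,250), partly hidden behind the shut fingers. The plate is parallel to the image, so the yaw matches. Next I descend beside the rim on the robot's side and find it by touch.

```bash
python3 -m crank '[[[-1,0,0,-0.15,0],[-1,0,0,-0.283,0],[-1,0,0,-0.283,0],[-1,0.0146,0.0034,-0.283,0],[-1,0.0195,0.0046,-0.283,0],[-1,0.0195,0.0046,-0.283,0]]]'
```

```text
time: 2.65
tcp_pos: [0.465, 0.1025, 0.0399]
tcp_rot: [[-0.974, -0.227, 0.003], [-0.227, 0.974, 0.002], [-0.003, 0.001, -1.0]]
contact_force: [0.1, -0.2, 0.8]
opening: 0.001
```

```bash
python3 -m crank '[[[-1,0.005,0.0012,-0.003,0],[-1,0.005,0.0012,-0.003,0]]]';python3 -m crank '[[[-1,0.0025,0.0006,0,0],[-1,0.0025,0.0006,0,0]]]';python3 -m crank '[[[-1,0.0025,0.0006,0,0],[-1,0.0025,0.0006,0,0]]]'
```

```text
time: 2.9
tcp_pos: [0.4656, 0.1024, 0.0371]
tcp_rot: [[-0.974, -0.227, 0.0], [-0.227, 0.974, 0.0], [-0.0, 0.0, -1.0]]
contact_force: [0.4, -0.0, 0.1]
opening: 0.006
time: 3.15
tcp_pos: [0.4665, 0.1025, 0.0369]
tcp_rot: [[-0.974, -0.227, -0.0], [-0.227, 0.974, 0.0], [0.0, 0.0, -1.0]]
contact_force: [-0.5, 0.2, -0.1]
opening: -0.002
time: 3.4
tcp_pos: [0.4675, 0.1028, 0.0369]
tcp_rot: [[-0.974, -0.227, 0.0], [-0.227, 0.974, 0.0], [-0.0, 0.0, -1.0]]
contact_force: [0.9, -0.0, -0.2]
opening: -0.002
```

```bash
for i in 1 2 3; do python3 -m crank '[[[-1,0.0025,0.0006,0,0],[-1,0.0025,0.0006,0,0]]]'|egrep 'tcp_pos|force';done
```

```text
tcp_pos: [0.4685, 0.1031, 0.037]
contact_force: [-0.4, 0.2, 0.6]
tcp_pos: [0.4695, 0.1033, 0.037]
contact_force: [-0.2, -0.0, -0.1]
tcp_pos: [0.4702, 0.1035, 0.0369]
contact_force: [-1.1, -0.2, 0.3]
```

```bash
for i in 1 2; do python3 -m crank '[[[-1,0.002,0.0005,0,0],[-1,0.002,0.0005,0,0]]]'|egrep 'tcp_pos|force';done
```

```text
tcp_pos: [0.4706, 0.1037, 0.0367]
contact_force: [-2.9, -0.7, 1.6]
tcp_pos: [0.4708, 0.1039, 0.0366]
contact_force: [-5.7, -0.5, 1.7]
```

```bash
python3 -m crank '[[[-1,0.003,-0.005,0,0],[-1,0.006,-0.016,0,0],[-1,0.009,-0.027,0,0],[-1,0.012,-0.038,0,0],[-1,0.014,-0.048,0,0],[-1,0.014,-0.048,0,0]]]'|egrep 'tcp_pos|force'
python3 - <<'E'
from h import *
a=cv2.cvtColor(r.get_image('top'),cv2.COLOR_RGB2BGR)
cv2.imwrite('pics/t2.png',np.vstack([cv2.resize(cv2.imread('pics/top0.png')[180:216,200:252],None,fx=8,fy=8,interpolation=2),cv2.resize(a[180:216,200:252],None,fx=8,fy=8,interpolation=2)]))
E
```

```text
tcp_pos: [0.4767, 0.0836, 0.0367]
contact_force: [-5.5, -2.0, 2.7]
```

View pics/t2.png

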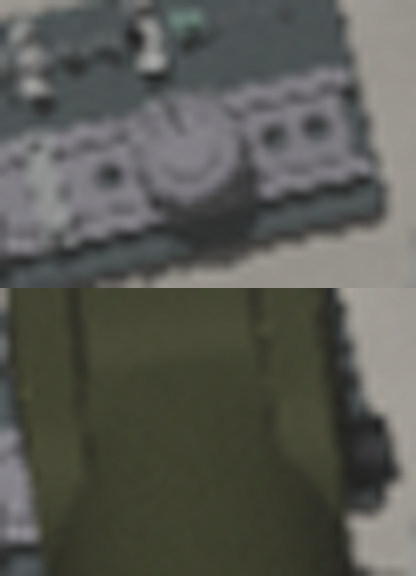

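The arm hides the head from the top camera here, so I'll look again from elsewhere. Now I roll on round the finger's corner towards the gauge -y side.

```bash
python3 -m crank '[[[-1,0.0017,-0.0073,0,0],[-1,0.0064,-0.0198,0,0],[-1,0.0143,-0.0307,0,0],[-1,0.0246,-0.0392,0,0]]]'|egrep 'tcp_pos|force'
```

```text
tcp_pos: [0.4887, 0.0687, 0.0373]
contact_force: [0.5, 0.4, -0.5]
```

```bash
python3 - <<'E'
from h import *
s=r.observe();print(s['joint_positions'],s['time'])
E
```

```text
[-0.6026  0.1896  0.4432  2.0566 -0.1021  0.9139  1.6957] 5.95
```

```bash
python3 -m crank '[[[-1,-0.078,0.03,0,-0.025],[-1,-0.078,0.03,0,-0.05],[-1,-0.072,0.08,0,-0.08],[-1,-0.062,0.141,0,-0.11],[-1,-0.062,0.141,0,-0.14],[-1,-0.062,0.141,0,-0.17],[-1,-0.062,0.141,0,-0.198],[-1,-0.062,0.141,0,-0.226],[-1,-0.062,0.141,0,-0.254],[-1,-0.062,0.141,0,-0.283],[-1,-0.062,0.141,0,-0.3125],[-1,-0.062,0.141,0,-0.3125]]]'|egrep 'tcp|force'
python3 -m crank '[[[-1,0,0,0,-0.028],[-1,0,0,0,-0.056],[-1,0,0,0,-0.085],[-1,0,0,0,-0.113],[-1,0,0,0,-0.141],[-1,0,0,0,-0.17],[-1,0,0,0,-0.198],[-1,0,0,0,-0.226],[-1,0,0,0,-0.254],[-1,0,0,0,-0.283],[-1,0,0,0,-0.3125],[-1,0,0,0,-0.3125]]]'
python3 - <<'E'
from h import *
s=r.observe();print(s['joint_positions'],s['time'])
cv2.imwrite('pics/w3.png',cv2.cvtColor(r.get_image('wrist'),cv2.COLOR_RGB2BGR))
E
```

```text
tcp_pos: [0.4634, 0.1254, 0.0371]
tcp_rot: [[0.161, 0.987, 0.001], [0.987, -0.161, -0.0], [0.0, 0.001, -1.0]]
contact_force: [0.2, 0.6, -0.4]
time: 8.95
tcp_pos: [0.4631, 0.1255, 0.0371]
tcp_rot: [[0.852, -0.524, 0.001], [-0.524, -0.852, -0.0], [0.001, -0.0, -1.0]]
contact_force: [-0.4, 0.4, -0.6]
opening: 0.004
[-1.1039  0.2057  0.8527  2.0975 -0.1947  0.9164 -2.2644] 8.95
```

View pics/w3.png

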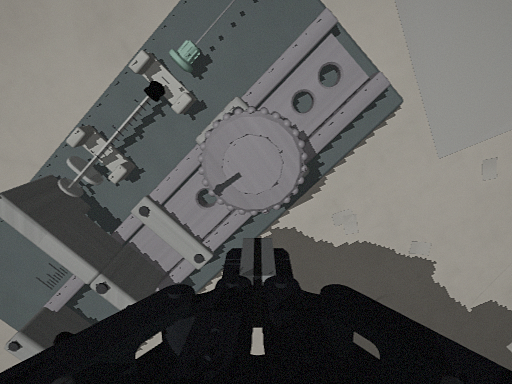

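The wrist camera now sees the whole head: centre about (252,160), with the dark line running from (243,172) to (217,192). I'll compute the axis and line angle from that.

```bash
cat >> h.py <<'E'
def wcast(s,u,v,z):
    c=r.get_calibration('wrist');T=np.eye(4);T[:3,:3]=s['tcp_rot'];T[:3,3]=s['tcp_pos'];E=T@c['mount']
    d=E[:3,:3]@[(u-c['cx'])/c['fx'],(v-c['cy'])/c['fy'],1];o=E[:3,3];return (o+d*(z-o[2])/d[2])[:2]
G=np.array([[.9737,-.2279],[.2279,.9737]])
def look(uv_line_in,uv_line_out,rim,z=.0515):
    s=r.observe();P=np.array([wcast(s,*p,z) for p in rim]);c=cv2.fitEllipse(P.astype(np.float32)*1000) if 0 else cv2.minEnclosingCircle((P*1000).astype(np.float32))
    A=np.array(c[0])/1000;d=wcast(s,*uv_line_out,z)-wcast(s,*uv_line_in,z);e=wcast(s,*uv_line_out,z)-A
    an=lambda d:np.degrees(np.arctan2(d[1],d[0]))
    print('axis',A,'rad mm',c[1],'line world deg',an(d),an(e),'tcp rel gauge mm',G.T@(np.array(s['tcp_pos'])[:2]-A)*1000)
E
python3 - <<'E'
from h import *
look((243,172),(217,192),[(197,160),(308,160),(252,105),(252,213),(213,121),(291,121),(212,199),(292,199)])
a=cast('top',507/8+159.56,225/8+169.56,.051);b=cast('top',478/8+159.56,182/8+169.56,.051);print('initial line deg',np.degrees(np.arctan2(*(b-a)[1::-1])))
E
```

```text
axis [0.5029 0.1033] rad mm 22.039438247680664 line world deg 96.28412225319266 98.28367778266082 tcp rel gauge mm [-33.7643  30.749 ]
initial line deg 34.201859663976705
```

The head has turned about 63° so far, so rolling works. I'll work out the orbit table: contact radius about 31.8 mm, commanded at 29.8 mm.

```bash
cat >> h.py <<'E'
def table(p0,A,psi0,step,n,R,spin0=0):
    for k in range(n):
        a=np.radians(psi0+step*k);d=(np.array(A)+R*np.array([np.cos(a),np.sin(a)])-p0)/.4
        print(f'[-1,{d[0]:.4f},{d[1]:.4f},0,{spin0+step*k/360:.4f}]',end=',')
    print()
E
python3 -c "
from h import *
table([.4631,.1255],[.5029,.1033],148.4,10,12,.0298)"
```

```text
[-1,0.0360,-0.0165,0,0.0000],[-1,0.0302,-0.0281,0,0.0278],[-1,0.0265,-0.0405,0,0.0556],[-1,0.0250,-0.0534,0,0.0833],[-1,0.0258,-0.0664,0,0.1111],[-1,0.0288,-0.0790,0,0.1389],[-1,0.0340,-0.0909,0,0.1667],[-1,0.0411,-0.1018,0,0.1944],[-1,0.0500,-0.1112,0,0.2222],[-1,0.0605,-0.1190,0,0.2500],[-1,0.0721,-0.1248,0,0.2778],[-1,0.0845,-0.1285,0,0.3056],
```

```bash
python3 -m crank '[[[-1,0.024,-0.011,0,0],[-1,0.036,-0.0165,0,0],[-1,0.030,-0.028,0,0.028],[-1,0.0265,-0.0405,0,0.056],[-1,0.025,-0.0535,0,0.083]]]'
python3 -c "
from h import *
s=r.observe();A=np.array([.5029,.1033]);d=np.array(s['tcp_pos'])[:2]-A;print(np.hypot(*d)*1000,np.degrees(np.arctan2(d[1],d[0])))"
```

```text
time: 9.62
tcp_pos: [0.4712, 0.1048, 0.0367]
tcp_rot: [[1.0, -0.027, -0.004], [-0.027, -1.0, 0.001], [-0.004, -0.001, -1.0]]
contact_force: [-4.9, 1.7, 3.0]
opening: 0.001
31.695560394457825 177.29157502251985
```

```bash
python3 -c "
from h import *
p=np.array([.5029,.1033])+.0298*np.array([np.cos(np.radians(178.4)),np.sin(np.radians(178.4))])
table(p,[.5029,.1033],188.4,10,10,.0293,10/360)"
```

```text
[-1,0.0020,-0.0128,0,0.0278],[-1,0.0050,-0.0252,0,0.0556],[-1,0.0100,-0.0369,0,0.0833],[-1,0.0171,-0.0476,0,0.1111],[-1,0.0258,-0.0569,0,0.1389],[-1,0.0361,-0.0645,0,0.1667],[-1,0.0475,-0.0702,0,0.1944],[-1,0.0597,-0.0738,0,0.2222],[-1,0.0724,-0.0753,0,0.2500],[-1,0.0852,-0.0745,0,0.2778],
```

```bash
cat > st.py <<'E'
from h import *
s=r.observe();A=np.array([.5029,.1033]);d=np.array(s['tcp_pos'])[:2]-A;F=np.array(s['contact_force'])[:2];n=d/np.hypot(*d)
print('R',np.hypot(*d)*1000,'psi',np.degrees(np.arctan2(d[1],d[0])),'Fn',F@n,'Ft',F@[-n[1],n[0]],'j7',s['joint_positions'][6],s['time'])
E
python3 -m crank '[[[-1,0.002,-0.013,0,0.028],[-1,0.005,-0.025,0,0.056],[-1,0.01,-0.037,0,0.083],[-1,0.017,-0.0475,0,0.111],[-1,0.026,-0.057,0,0.139],[-1,0.036,-0.0645,0,0.167]]]' >/dev/null; python3 st.py
```

```text
R 32.79367422431631 psi -122.35048584952807 Fn 7.057139305562851 Ft -1.2393368402323703 j7 -0.6217294071732792 10.375
```

```bash
python3 -c "
from h import *
p=np.array([.5029,.1033])+.0293*np.array([np.cos(np.radians(238.4)),np.sin(np.radians(238.4))])
table(p,[.5029,.1033],248.4,10,12,.0293,10/360)"
```

```text
[-1,0.0114,-0.0057,0,0.0278],[-1,0.0237,-0.0094,0,0.0556],[-1,0.0363,-0.0108,0,0.0833],[-1,0.0491,-0.0101,0,0.1111],[-1,0.0615,-0.0071,0,0.1389],[-1,0.0732,-0.0020,0,0.1667],[-1,0.0839,0.0050,0,0.1944],[-1,0.0932,0.0138,0,0.2222],[-1,0.1008,0.0240,0,0.2500],[-1,0.1065,0.0354,0,0.2778],[-1,0.1101,0.0477,0,0.3056],[-1,0.1116,0.0603,0,0.3333],
```

```bash
python3 -m crank '[[[-1,0.0115,-0.0055,0,0.028],[-1,0.0235,-0.0095,0,0.056],[-1,0.0365,-0.011,0,0.083],[-1,0.049,-0.010,0,0.111],[-1,0.0615,-0.007,0,0.139],[-1,0.073,-0.002,0,0.167]]]' >/dev/null; python3 st.py
```

```text
R 33.9333875944111 psi -63.5719794683349 Fn 7.547301858999184 Ft -1.514239749099194 j7 0.427918442339111 11.125
```

```bash
python3 -m crank '[[[-1,0.0105,0.007,0,0.028],[-1,0.02,0.016,0,0.056],[-1,0.0275,0.026,0,0.083],[-1,0.033,0.0375,0,0.111],[-1,0.037,0.0495,0,0.139],[-1,0.0385,0.0625,0,0.167],[-1,0.0375,0.075,0,0.194],[-1,0.0345,0.0875,0,0.222],[-1,0.0295,0.0995,0,0.25],[-1,0.0225,0.11,0,0.278]]]' >/dev/null; python3 st.py
python3 -m crank '[[[-1,0.025,0.02,0,0],[-1,0.025,0.02,0,0]]]'
python3 - <<'E'
from h import *
s=r.observe();print(s['joint_positions'])
cv2.imwrite('pics/w4.png',cv2.cvtColor(r.get_image('wrist'),cv2.COLOR_RGB2BGR))
E
```

```text
R 33.32556230581853 psi 35.51691990020794 Fn 7.211408064044614 Ft -2.2485589513684743 j7 2.027590977047803 12.375
time: 12.62
tcp_pos: [0.5359, 0.1297, 0.0367]
tcp_rot: [[-0.785, -0.619, -0.001], [-0.619, 0.785, -0.0], [0.001, 0.0, -1.0]]
contact_force: [0.2, -0.1, -0.3]
opening: 0.004
[-0.466   0.2947  0.2054  1.9106 -0.0732  0.9441  2.0121]
```

View pics/w4.png

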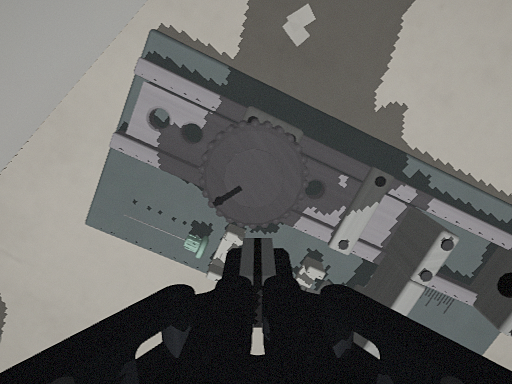

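The wrist view shows the head centre at about (256,172), with the line from (241,188) to its tip at (213,203). Nothing else has moved.

```bash
python3 - <<'E'
from h import *
look((241,188),(213,203),[(202,172),(309,174),(255,120),(255,226)],.054)
s=r.observe();A=np.array([.5029,.1033]);d=np.array(s['tcp_pos'])[:2]-A;print(np.hypot(*d),np.degrees(np.arctan2(d[1],d[0])))
# retrace clockwise at R=42 from psi 38.4 to 148.4
table(s['tcp_pos'][:2],A,38.4-18,-18,14,.042,-18/360)
E
```

```text
axis [0.5005 0.1026] rad mm 21.04213523864746 line world deg -22.982932656645584 -17.948510259036546 tcp rel gauge mm [39.9658 17.8865]
0.04141823520454414 38.556911289147905
[-1,0.0174,-0.0279,0,-0.0500],[-1,0.0239,-0.0601,0,-0.1000],[-1,0.0202,-0.0928,0,-0.1500],[-1,0.0065,-0.1226,0,-0.2000],[-1,-0.0158,-0.1468,0,-0.2500],[-1,-0.0444,-0.1630,0,-0.3000],[-1,-0.0766,-0.1694,0,-0.3500],[-1,-0.1092,-0.1657,0,-0.4000],[-1,-0.1391,-0.1520,0,-0.4500],[-1,-0.1633,-0.1298,0,-0.5000],[-1,-0.1794,-0.1011,0,-0.5500],[-1,-0.1859,-0.0689,0,-0.6000],[-1,-0.1821,-0.0363,0,-0.6500],[-1,-0.1684,-0.0064,0,-0.7000],
```

```bash
python3 -m crank '[[[-1,0.0175,-0.028,0.0125,-0.029],[-1,0.024,-0.06,0.0125,-0.058],[-1,0.02,-0.093,0.0125,-0.087],[-1,0.0065,-0.1225,0.0125,-0.116],[-1,-0.016,-0.147,0.0125,-0.145],[-1,-0.0445,-0.163,0.0125,-0.174],[-1,-0.0765,-0.1695,0.0125,-0.203],[-1,-0.109,-0.1655,0.0125,-0.232],[-1,-0.139,-0.152,0.0125,-0.261],[-1,-0.163,-0.13,0.0125,-0.29],[-1,-0.1795,-0.101,0.0125,-0.319],[-1,-0.186,-0.069,0.0125,-0.347]]]' 
python3 -m crank '[[[-1,0.004,0.035,0,-0.029],[-1,0.0175,0.0625,0,-0.058],[-1,0.0175,0.0625,0,-0.087],[-1,0.0175,0.0625,0,-0.116],[-1,0.0175,0.0625,0,-0.145],[-1,0.0175,0.0625,0,-0.174],[-1,0.0175,0.0625,0,-0.203],[-1,0.0175,0.0625,0,-0.232],[-1,0.0175,0.0625,0,-0.261],[-1,0.0175,0.0625,0,-0.29],[-1,0.0175,0.0625,0,-0.319],[-1,0.0175,0.0625,0,-0.347]]]' 
python3 st.py
python3 - <<'E'
from h import *
s=r.observe();A=np.array([.5029,.1033]);table(s['tcp_pos'][:2],A,148.4,10,12,.0296)
E
```

```text
time: 14.18
tcp_pos: [0.4599, 0.1015, 0.0416]
tcp_rot: [[-0.052, 0.999, -0.001], [0.999, 0.052, -0.0], [-0.0, -0.001, -1.0]]
contact_force: [-0.6, 0.3, -0.1]
opening: -0.001
time: 15.68
tcp_pos: [0.4674, 0.1262, 0.0417]
tcp_rot: [[0.849, -0.529, -0.001], [-0.529, -0.849, -0.001], [-0.001, 0.001, -1.0]]
contact_force: [0.3, 1.2, 0.7]
opening: -0.004
R 42.282205931273346 psi 147.13954210731936 Fn 0.4344434819142367 Ft -1.1604695962527962 j7 -2.3069915136370573 15.675
[-1,0.0258,-0.0186,0,0.0000],[-1,0.0200,-0.0301,0,0.0278],[-1,0.0163,-0.0425,0,0.0556],[-1,0.0148,-0.0553,0,0.0833],[-1,0.0156,-0.0682,0,0.1111],[-1,0.0186,-0.0807,0,0.1389],[-1,0.0237,-0.0926,0,0.1667],[-1,0.0308,-0.1033,0,0.1944],[-1,0.0397,-0.1127,0,0.2222],[-1,0.0500,-0.1204,0,0.2500],[-1,0.0616,-0.1262,0,0.2778],[-1,0.0739,-0.1298,0,0.3056],
```

```bash
python3 -m crank '[[[-1,0.026,-0.0185,0,0],[-1,0.02,-0.03,0,0.028],[-1,0.0165,-0.0425,0,0.056],[-1,0.015,-0.0555,0,0.083],[-1,0.0155,-0.068,0,0.111],[-1,0.0185,-0.0805,0,0.139],[-1,0.0235,-0.0925,0,0.167],[-1,0.031,-0.1035,0,0.194],[-1,0.0395,-0.1125,0,0.222],[-1,0.05,-0.1205,0,0.25],[-1,0.0615,-0.126,0,0.278],[-1,0.074,-0.13,0,0.306]]]' >/dev/null
python3 st.py
python3 - <<'E'
from h import *
A=np.array([.5029,.1033]);a=np.radians(258.4);table(A+.0296*np.array([np.cos(a),np.sin(a)]),A,268.4,10,12,.0294,10/360)
E
```

```text
R 33.206470718875615 psi -101.17960257632429 Fn 5.7231944637880785 Ft -2.0556756119575543 j7 -0.278667253868036 17.175
[-1,0.0128,-0.0010,0,0.0278],[-1,0.0256,-0.0002,0,0.0556],[-1,0.0381,0.0027,0,0.0833],[-1,0.0498,0.0078,0,0.1111],[-1,0.0605,0.0149,0,0.1389],[-1,0.0698,0.0237,0,0.1667],[-1,0.0775,0.0340,0,0.1944],[-1,0.0832,0.0454,0,0.2222],[-1,0.0869,0.0577,0,0.2500],[-1,0.0884,0.0704,0,0.2778],[-1,0.0876,0.0832,0,0.3056],[-1,0.0846,0.0957,0,0.3333],
```

```bash
python3 -m crank '[[[-1,0.013,-0.001,0,0.028],[-1,0.0255,0,0,0.056],[-1,0.038,0.0025,0,0.083],[-1,0.05,0.008,0,0.111],[-1,0.0605,0.015,0,0.139],[-1,0.07,0.0235,0,0.167],[-1,0.0775,0.034,0,0.194],[-1,0.083,0.0455,0,0.222],[-1,0.087,0.0575,0,0.25],[-1,0.0885,0.0705,0,0.278],[-1,0.0875,0.083,0,0.306],[-1,0.0845,0.0955,0,0.333]]]' >/dev/null
python3 st.py
python3 -m crank '[[[-1,-0.005,0.012,0,0.028],[-1,-0.012,0.0225,0,0.056],[-1,0.013,0.0425,0,0.056],[-1,0.013,0.0425,0,0.056]]]'
python3 - <<'E'
from h import *
s=r.observe();print(s['joint_positions'][6])
cv2.imwrite('pics/w5.png',cv2.cvtColor(r.get_image('wrist'),cv2.COLOR_RGB2BGR))
E
```

```text
R 33.7163693055963 psi 14.892826060254848 Fn 6.802161099347137 Ft -1.3954865996353072 j7 1.7002268615392255 18.675
time: 19.18
tcp_pos: [0.5372, 0.13, 0.0416]
tcp_rot: [[-0.781, -0.624, -0.001], [-0.624, 0.781, -0.0], [0.001, 0.0, -1.0]]
contact_force: [-0.6, -0.0, 0.5]
opening: 0.003
2.000741546047757
```

View pics/w5.png

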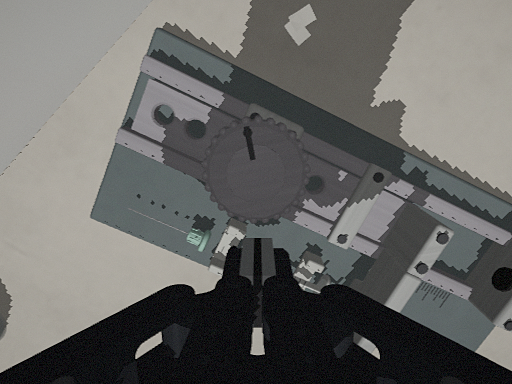

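The line now runs from (253,158) to (247,128), and the bar and syringe are undisturbed.

```bash
python3 - <<'E'
from h import *
look((253,158),(247,128),[(202,170),(310,172),(256,117),(256,224)],.056)
s=r.observe();A=np.array([.5029,.1033])
table(s['tcp_pos'][:2],A,38.4-18,-18,12,.042,-18/360)
E
```

```text
axis [0.5014 0.1029] rad mm 21.65184211730957 line world deg -130.3969387071049 -130.39189260942652 tcp rel gauge mm [40.2938 17.947 ]
[-1,0.0142,-0.0292,0,-0.0500],[-1,0.0207,-0.0614,0,-0.1000],[-1,0.0170,-0.0940,0,-0.1500],[-1,0.0033,-0.1239,0,-0.2000],[-1,-0.0190,-0.1481,0,-0.2500],[-1,-0.0476,-0.1642,0,-0.3000],[-1,-0.0798,-0.1707,0,-0.3500],[-1,-0.1124,-0.1669,0,-0.4000],[-1,-0.1423,-0.1532,0,-0.4500],[-1,-0.1665,-0.1310,0,-0.5000],[-1,-0.1826,-0.1024,0,-0.5500],[-1,-0.1891,-0.0702,0,-0.6000],
```

```bash
python3 -m crank '[[[-1,0.014,-0.029,0.006,-0.029],[-1,0.0205,-0.0615,0.006,-0.058],[-1,0.017,-0.094,0.006,-0.087],[-1,0.0035,-0.124,0.006,-0.116],[-1,-0.019,-0.148,0.006,-0.145],[-1,-0.0475,-0.164,0.006,-0.174],[-1,-0.08,-0.1705,0.006,-0.203],[-1,-0.1125,-0.167,0.006,-0.232],[-1,-0.1425,-0.153,0.006,-0.261],[-1,-0.1665,-0.131,0.006,-0.29],[-1,-0.1825,-0.1025,0.006,-0.319],[-1,-0.189,-0.07,0.006,-0.347]]]' 
python3 -m crank '[[[-1,0.004,0.035,0,-0.029],[-1,0.0175,0.0625,0,-0.058],[-1,0.0175,0.0625,0,-0.087],[-1,0.0175,0.0625,0,-0.116],[-1,0.0175,0.0625,0,-0.145],[-1,0.0175,0.0625,0,-0.174],[-1,0.0175,0.0625,0,-0.203],[-1,0.0175,0.0625,0,-0.232],[-1,0.0175,0.0625,0,-0.261],[-1,0.0175,0.0625,0,-0.29],[-1,0.0175,0.0625,0,-0.319],[-1,0.0175,0.0625,0,-0.347]]]' 
python3 st.py
python3 - <<'E'
from h import *
s=r.observe();A=np.array([.5029,.1033]);table(s['tcp_pos'][:2],A,148.4,10,12,.0296)
E
```

```text
time: 20.72
tcp_pos: [0.46, 0.1017, 0.0441]
tcp_rot: [[-0.059, 0.998, -0.001], [0.998, 0.059, -0.0], [-0.0, -0.001, -1.0]]
contact_force: [0.6, -0.3, 0.4]
opening: -0.005
time: 22.22
tcp_pos: [0.4675, 0.1265, 0.0441]
tcp_rot: [[0.852, -0.523, -0.001], [-0.523, -0.852, -0.001], [-0.001, 0.001, -1.0]]
contact_force: [-0.3, 0.0, -1.3]
opening: -0.002
R 42.34414785953926 psi 146.84387782084696 Fn 0.3134802222191701 Ft 0.15636826660303807 j7 -2.328356880375542 22.225
[-1,0.0256,-0.0191,0,0.0000],[-1,0.0198,-0.0307,0,0.0278],[-1,0.0161,-0.0430,0,0.0556],[-1,0.0147,-0.0558,0,0.0833],[-1,0.0154,-0.0687,0,0.1111],[-1,0.0184,-0.0813,0,0.1389],[-1,0.0235,-0.0931,0,0.1667],[-1,0.0306,-0.1039,0,0.1944],[-1,0.0395,-0.1132,0,0.2222],[-1,0.0498,-0.1209,0,0.2500],[-1,0.0614,-0.1267,0,0.2778],[-1,0.0737,-0.1304,0,0.3056],
```

```bash
python3 -m crank '[[[-1,0.0255,-0.019,0,0],[-1,0.02,-0.0305,0,0.028],[-1,0.016,-0.043,0,0.056],[-1,0.0145,-0.056,0,0.083],[-1,0.0155,-0.0685,0,0.111],[-1,0.0185,-0.081,0,0.139],[-1,0.0235,-0.093,0,0.167],[-1,0.0305,-0.104,0,0.194],[-1,0.0395,-0.113,0,0.222],[-1,0.05,-0.121,0,0.25],[-1,0.0615,-0.1265,0,0.278],[-1,0.0735,-0.1305,0,0.306]]]' >/dev/null
python3 st.py
python3 -m crank '[[[-1,0.013,-0.001,0,0.028],[-1,0.0255,0,0,0.056],[-1,0.038,0.0025,0,0.083],[-1,0.05,0.008,0,0.111],[-1,0.0605,0.015,0,0.139],[-1,0.07,0.0235,0,0.167],[-1,0.0775,0.034,0,0.194],[-1,0.083,0.0455,0,0.222],[-1,0.083,0.0455,0,0.222],[-1,0.112,0.034,0,0.222],[-1,0.112,0.034,0,0.222]]]'
python3 - <<'E'
from h import *
s=r.observe();print(s['joint_positions'][6])
cv2.imwrite('pics/w6.png',cv2.cvtColor(r.get_image('wrist'),cv2.COLOR_RGB2BGR))
E
```

```text
R 33.197155504805515 psi -101.20651678607574 Fn 5.780934297680761 Ft -1.2087082539267595 j7 -0.29177425039265675 23.725
time: 25.1
tcp_pos: [0.5429, 0.0873, 0.0441]
tcp_rot: [[-0.933, 0.36, -0.0], [0.36, 0.933, -0.0], [0.0, -0.0, -1.0]]
contact_force: [-1.4, 0.7, 0.1]
opening: 0.001
1.0657348751088713
```

View pics/w6.png

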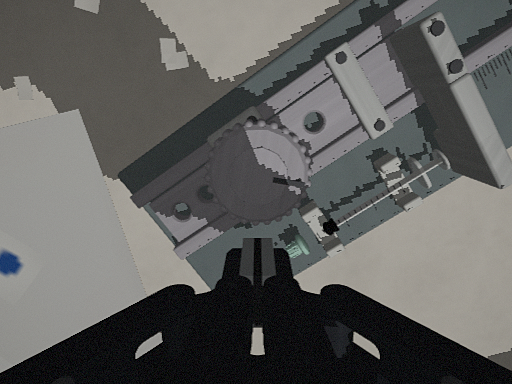

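The line now runs from about (273,180) to (304,187). The stop is the tall plate at the right, with its back upper edge from about (392,42) to (500,185).

```bash
python3 - <<'E'
from h import *
look((273,180),(304,187),[(207,170),(313,172),(259,117),(259,225)],.057)
s=r.observe();A=np.array([.5029,.1033])
for p in[(392,42),(500,185),(417,15),(508,150)]: print(G.T@(wcast(s,*p,.052)-A)*1000)
E
```

```text
axis [0.5009 0.1047] rad mm 22.14845085144043 line world deg 55.88371503516924 51.92361171942595 tcp rel gauge mm [ 36.317  -25.8067]
[-14.2884  70.6245]
[60.5473 82.3299]
[-17.2132  82.4323]
[48.4582 90.8131]
```

The total turn is about 740° (12.9 rad), inside the window. Next I bring the shut fingertip between the head and the stop, aligned to the gauge.

```bash
python3 -m crank '[[[-1,0.014,0.0795,0,0.028],[-1,0.014,0.0795,0,0.056],[-1,-0.0405,0.1695,0,0.08],[-1,-0.0405,0.1695,0,0.095],[-1,-0.121,0.1635,-0.01,0.095],[-1,-0.121,0.1635,-0.01,0.095]]]'
python3 -m crank '[[[-1,-0.003,0.0125,0,0],[-1,-0.0057,0.0243,0,0],[-1,-0.0057,0.0243,0,0]]]'
```

```text
time: 25.9
tcp_pos: [0.4907, 0.1538, 0.0394]
tcp_rot: [[-0.973, -0.229, -0.004], [-0.229, 0.973, -0.001], [0.004, 0.0, -1.0]]
contact_force: [0.9, -0.2, 0.4]
opening: -0.002
time: 26.28
tcp_pos: [0.4918, 0.1644, 0.0405]
tcp_rot: [[-0.974, -0.228, 0.0], [-0.228, 0.974, 0.0], [-0.0, 0.0, -1.0]]
contact_force: [0.4, -0.1, 0.6]
opening: 0.003
```

```bash
python3 -m crank '[[[-1,-0.002,0.01,0,0],[-1,-0.0045,0.0195,0,0],[-1,-0.007,0.029,0,0],[-1,-0.009,0.039,0,0],[-1,-0.0115,0.0485,0,0],[-1,-0.0135,0.0585,0,0],[-1,-0.016,0.068,0,0],[-1,-0.018,0.078,0,0],[-1,-0.02,0.0875,0,0],[-1,-0.02,0.0875,0,0]]]'
python3 -m crank '[[[-1,-0.001,0.005,0,0],[-1,-0.0025,0.01,0,0],[-1,-0.0025,0.01,0,0]]]'|egrep 'pos|force'
python3 -m crank '[[[-1,-0.001,0.005,0,0],[-1,-0.0025,0.01,0,0],[-1,-0.0025,0.01,0,0]]]'|egrep 'pos|force'
```

```text
time: 27.52
tcp_pos: [0.4832, 0.1993, 0.0404]
tcp_rot: [[-0.974, -0.228, -0.0], [-0.228, 0.974, 0.001], [-0.0, 0.001, -1.0]]
contact_force: [0.3, -1.4, -0.7]
opening: -0.003
tcp_pos: [0.4824, 0.2028, 0.0404]
contact_force: [0.4, -0.7, 0.7]
tcp_pos: [0.4813, 0.207, 0.0404]
contact_force: [-0.0, -1.1, 0.1]
```

```bash
for i in 1 2 3 4; do python3 -m crank '[[[-1,-0.0006,0.0025,0,0],[-1,-0.0012,0.005,0,0],[-1,-0.0012,0.005,0,0]]]'|egrep 'pos|force';done
```

```text
tcp_pos: [0.4809, 0.2087, 0.0404]
contact_force: [-0.7, -0.8, -0.3]
tcp_pos: [0.4804, 0.2108, 0.0403]
contact_force: [0.9, -1.1, -0.4]
tcp_pos: [0.4799, 0.2128, 0.0404]
contact_force: [-0.4, -1.5, -0.4]
tcp_pos: [0.4794, 0.2148, 0.0404]
contact_force: [1.0, -0.9, 0.6]
```

```bash
for i in 1 2 3; do python3 -m crank '[[[-1,-0.0006,0.0025,0,0],[-1,-0.0012,0.005,0,0],[-1,-0.0012,0.005,0,0]]]'|egrep 'pos|force';done
```

```text
tcp_pos: [0.479, 0.2168, 0.0404]
contact_force: [0.6, -0.6, 0.6]
tcp_pos: [0.4788, 0.2175, 0.0403]
contact_force: [0.4, -5.3, 0.2]
tcp_pos: [0.4788, 0.2178, 0.0404]
contact_force: [2.0, -8.7, 2.1]
```

The force rose at the predicted distance, so the stop is against the bumper. I hold briefly, ease back, lift clear and check.

```bash
python3 -m crank '[[[-1,0,0,0,0],[-1,0,0,0,0],[-1,0.0006,-0.0025,0,0],[-1,0.0012,-0.005,0,0],[-1,0.002,-0.01,0,0],[-1,0.006,-0.025,0,0],[-1,0.012,-0.05,0,0],[-1,0.012,-0.05,0.1,0],[-1,0.012,-0.05,0.2,0],[-1,0.012,-0.05,0.2,0]]]'
python3 -m crank '[[[-1,-0.05,-0.12,0.1,0],[-1,-0.1,-0.25,0.15,0],[-1,-0.1,-0.35,0.2,0],[-1,-0.1,-0.45,0.2,0],[-1,-0.1,-0.55,0.2,0],[-1,-0.1,-0.6,0.2,0],[-1,-0.1,-0.6,0.2,0]]]'
python3 - <<'E'
from h import *
a=cv2.cvtColor(r.get_image('top'),cv2.COLOR_RGB2BGR)
cv2.imwrite('pics/t9.png',cv2.resize(a[165:231,155:255],None,fx=8,fy=8,interpolation=2))
E
```

```text
time: 32.15
tcp_pos: [0.4853, 0.2015, 0.1239]
tcp_rot: [[-0.974, -0.227, 0.006], [-0.227, 0.974, 0.004], [-0.007, 0.002, -1.0]]
contact_force: [0.3, 0.1, -0.3]
opening: -0.001
time: 33.02
tcp_pos: [0.4422, -0.0408, 0.1996]
tcp_rot: [[-0.975, -0.224, -0.001], [-0.224, 0.975, 0.0], [0.001, 0.001, -1.0]]
contact_force: [0.2, -0.6, 0.3]
opening: -0.001
```

View pics/t9.png

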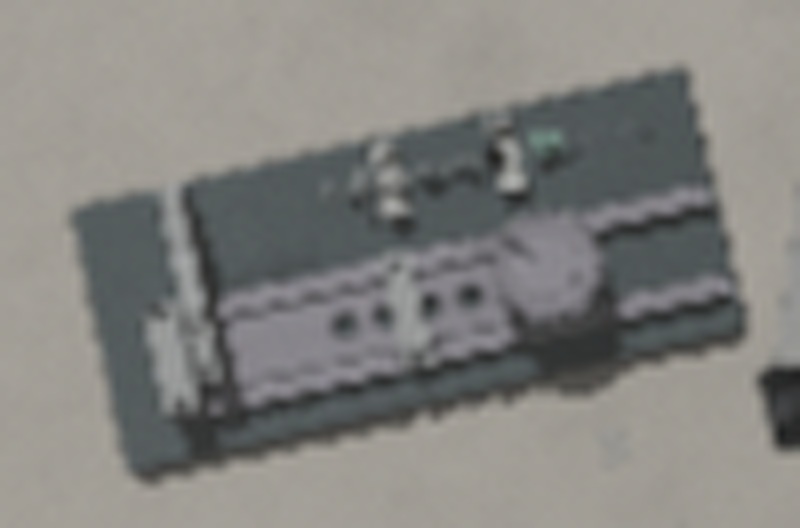

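The stop is now against the end block. The head line runs from (552,268) to (512,238), about 53° in the world frame, the same as after the last stroke. The syringe is in its saddles, so I hand in.

```bash
python3 -c "
from station import r
r.job_done()"
```

```text
the job is handed in; nothing more can be done
```

The job is handed in, with the lock screw about two turns out and the stop home against the bumper. I get no verdict from the system.

- **Lock screw:** I rolled the knurled rim anticlockwise with the shut fingertips, in one straight stroke and three orbiting strokes, pressing sideways with 5 to 8 N. By the head's line in the wrist view it turned about 740°, or 12.9 rad. That excludes the unknown 0 to 0.25 rad it started with and is good to a few degrees. Both leave it inside the 11.31 to 16.02 rad window.
- **Stop:** I pushed it gently along the way. It moved freely at about 1 N. The force then rose to 9 N where I expected the bumper, and I backed off.
- **Last checks:** The final top view shows the stop against the end block, the line still at about 53° as after the last stroke, and the syringe in its saddles. The robot is clear of everything, and the clock read about 33 s.
- **What was less certain:** An early attempt to roll round the finger's corner lost contact, so I switched to orbiting with the tool turning along. The different views put the screw's axis 2 to 3 mm apart, and the compliance of the arm absorbed that. I did not measure the stop-to-bumper gap in the image. The bystanders near the path I only judged from the route, since the final crop does not show them.

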